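Build up a standpipe: slide on the flange ring, set on the end cap

ROBOT

A 7-joint arm with a two-finger parallel gripper is mounted at the origin on the work surface. World frame = base frame: x ahead of the robot, y to its left, z up, the work surface at z = 0. Lengths are in m, angles in rad, forces in N, time in s.
With the tool pointing down it reaches from about 0.4 to 0.85 m from the base axis. Payload 10.4 kg.
Tool frame: the origin (TCP) lies between the finger pads; the fingertips stand 17 mm ahead of it and the grasp point (between the pads) lies 2 mm behind it; z points along the fingers, y is the line along which they close (so a half turn about z gives the same grasp; the last joint's range is limited). The gripper opens to 87 mm and grips with 3 to 60 N. Pads are 19 mm wide; open, the fingers measure 117 mm over their backs; the gripper's body (75 mm by 190 mm) begins 51 mm behind the grasp point.
Start: joints at [-1.141, 0.332, -0.065, 1.46, 0.022, 1.35, -0.088], TCP at [0.273, 0.562, 0.24] pointing down, gripper open.
Joint ranges: [-2.6, 2.6], [-0.5, 2.12], [-1.47, 1.34], [0.16, 2.42], [-1.27, 4.41], [0.06, 2.06], [-2.6, 2.6]. Speed limits (rad/s): [2.22, 2.22, 2.79, 2.79, 3.14, 3.14, 3.14].

INTERFACE

Orientations are given as a rotation vector (axis times angle).
In Python, from station import sensors, optics, bot gives the robot as it stands.
- The arm moves only by the tool play_rows, never from a script. Its argument "plan" is a list that holds one entry, the list of rows, each a list of 7 numbers: the shift along the tool's x, y, z in normalised numbers (1 is 0.5 m), then the turn, a rotation vector about the tool's x, y, z in a scale on which 1.0 is 60 degrees, then the opening, from 0 (shut) to 1 (fully open). In form: [[[x, y, z, ax, ay, az, claw], ...]]. A call has 1 to 10 rows; each row is the pose to reach, as a shift and turn from the pose commanded when the call began, along the tool's axes at that moment; what a row does not reach only later rows make up. A row lasts 1/10 s, in which the tool goes at most 50 mm and 8.59 degrees, less where a joint would pass 70% of its speed; a pose out of reach is approached as far as the arm can. A shift or turn number past 1, either way, is cut back to 1. A call with a gripper value outside its range is refused whole. The fingers move at their own pace and stop on an object; "newtons" is the grip in N (left out, the last holds). Time passes only in rows, so rows that repeat a pose let the fingers close. It gives the time, the measured TCP pose, the force, the opening and the grip force at its end, in the units of the state.
- sensors.observe(): the state, without advancing time (a new reading comes with each control period).
- optics.snapshot(name): name is "side" or "top"; returns the picture (420x560x3 uint8, red, green, blue); there is no depth.
- optics.get_calibration(name): a dict with "fovy" (degrees; the focal length in pixels is half the picture's height over the tangent of half this angle, whatever the lens; pixels are square), "cx", "cy" (the principal point, pixels), "R" (3x3) and "t" (3): a world point X has camera coordinates R X + t. Camera axes: x right, y down, z forward; pixel columns grow to the right and rows downward; lengths in m; the calibration is good to about 2 mm. A picture is of the moment at which its call begins. get_calibration takes no time and is no camera call.
- bot.close_job(): hands the job in; it is judged then, once.
The state is a dict: "time_s": time; "joint_positions": joint angles; "qd": joint speeds; "tau": joint torques, N m; "tcp_pos": TCP position; "tool_rot": TCP orientation; "force": force on the tool from outside, world axes, zero at the start; "ft_torque": the same for the moment, N m; "width": opening from 0.0 (shut) to 1.0 (fully open); "gripper_force": force on a finger pad.
Only numpy, scipy, OpenCV 4.12 (cv2) and the standard library are available. Lean on these libraries where they do the work, as an engineer would, in place of code of your own. Each camera call takes 0.05 s, during which the arm holds its last target. There are 200 camera calls.

TASK

Slide the flange ring along its loading plank, without picking it up, until it drops over the standpipe's raised centring spigot and lies flat on the standpipe's flange. Then set the large end cap face down on the ring's own spigot, fully home and flush, lowering it rather than dropping it. Leave the small end cap where it is.

Things in the scene. Friction and masses are not known exactly. Their poses are not given: they have to be found in the camera images.
- stand: Fixed grey plastic standpipe stub with an aluminium loading plank on its own +y side; place and yaw vary. Origin on the bench on the standpipe's vertical axis, z up. Its round flange is 116 mm across, flat top 52 mm above the bench. On it a low hollow centring spigot: 72 mm outside, 50 inside, 8 high (tip 60 mm above the bench), its top 4 mm tapered to 66 mm outside.
- spigot_face (a point): Point on the standpipe's axis level with its flange's flat top, 52 mm above the bench, 8 mm below the spigot's tip; axes as the stand. The seated ring's origin is here.
- plank (a point): Middle of the flat plank's top, 163 mm along the stand's +y from the standpipe's axis, 61.5 mm above the bench (1.5 mm above the spigot's tip); axes as the stand. The plank is 160 mm wide along x and 200 mm long along y, without side walls; its near end stops 27 mm short of the spigot, a gap that the ring bridges as it slides.
- flange_ring: Loose grey plastic flange ring, 0.3 kg, level on the plank, face down. Origin: centre of underside, z up. Flange 116 mm across, 18 thick; through bore 50 mm across, open above (closed fingers fit in to drag it). Underside recess 76 across, 9 deep fits over the spigot; it rides on the spigot's tip and drops 9.5 mm once centred within about 3 mm. It must not rise over 20 mm off the plank.
- ring_face (a point): Point on the ring's axis level with the flat top of its flange, 18 mm above the ring's origin; moves with the ring. Around it stands the ring's own hollow spigot: 72 mm outside, 50 inside, 8 high (ring 26 mm in all), its top 4 mm tapered to 66 mm. The seated cap's origin is here.
- end_cap: Loose large grey plastic end cap, 0.3 kg, standing face down on the bench. Origin: centre of its underside, z up. Flange 110 mm across, 18 mm thick; in the underside a recess 76 mm across and 9 mm deep; on top a solid round hub 40 mm across and 35 mm high (53 mm in all) to grip.
- small_cap: Loose small grey plastic end cap of the same shape, not needed: flange 76 mm across, hub 26 mm across, 44 mm high in all. Stands face down on the bench near the large one (either may be the nearer to the robot). Origin: centre of its underside.
Not all that is in view belongs to the job. What is shaped like the end_cap but red or yellow is not meant.

How it is judged:
On the way:
1. the flange ring lies seated on the standpipe (horizontal distance between flange_ring and spigot_face below 0.004 m and z of flange_ring in the frame of spigot_face between -0.003 and 0.003 m and angle between flange_ring's own z axis and vertical below 0.04 rad), for 0.2 s.
At the end, for the whole second after the job is handed in: The ring lies flat on the standpipe's flange over its spigot (centred within 4 mm, height within 3 mm, tilt under 0.04 rad) and the large end cap lies flat on the ring over the ring's spigot (centred within 5 mm, height within 3 mm, tilt under 0.04 rad), both released and at rest (all of step 1 and horizontal distance between end_cap and ring_face below 0.005 m and z of end_cap in the frame of ring_face between -0.003 and 0.003 m and angle between end_cap's own z axis and vertical below 0.04 rad and linear speed of each of end_cap, flange_ring below 0.02 m/s); the robot touches nothing.
It fails at once if the ring is picked up (more than 23 mm above the plank) (z of flange_ring in the frame of stand above 0.085 m).
It fails at once if the cap is dropped or slammed onto the ring (faster than 0.6 m/s just above it) (horizontal distance between end_cap and ring_face below 0.03 m and z of end_cap in the frame of ring_face below 0.03 m and linear speed of end_cap above 0.6 m/s).
It fails at once if the small cap is moved more than 20 mm (distance of small_cap from where it was at the start of the episode above 0.02 m).
It also fails if it takes over 56 s, if anything falls off the work surface, if the arm or the gripper's body presses on something with over 40 N, if the wrist force passes 120 N, or if a joint passes its speed limit or range.

## Working session

There is one attempt and no reset: what is moved stays moved. The work goes in short steps, Python scripts to look and compute and a tool call to move; the robot and the scene stay as the last step left them, time stands still between calls to the robot, and variables do not carry over. Pictures are saved under pics/ and viewed, at most 10 in all, crops included, and the job is handed in when it is done.

Besides the shell and the picture viewer there is one more tool, called after "Call:" in YAML: its name, and indented under it one key for each argument. play_rows: Moves the arm, as the interface text tells. Its arguments: {"type":"object","properties":{"plan":{"type":"array"},"newtons":{"type":"number"}},"required":["plan"]}

```bash
mkdir -p pics; python3 - <<'E'
from station import sensors, optics, bot
import cv2
s=sensors.observe(); print({k:s[k] for k in('time_s','tcp_pos','tool_rot','force','width')})
for n in('side','top'):
    im=optics.snapshot(n); cv2.imwrite(f'pics/{n}0.png',im[:,:,::-1]); print(n,optics.get_calibration(n))
E
```

```text
{'time_s': 0.0, 'tcp_pos': array([0.27326973, 0.56169352, 0.23877405]), 'tool_rot': array([-7.05119622e-01, -3.06117108e+00,  2.14845638e-03]), 'force': array([ 0.71986569, -0.18630214,  0.30243351]), 'width': 1.000179776614575}
side {'fovy': 57.336842562781214, 'cx': 278.4734482222575, 'cy': 207.2735377903278, 'R': array([[ 0.71712096, -0.69694262, -0.00291819],
       [-0.55129497, -0.56468481, -0.61417011],
       [ 0.42639347,  0.44204304, -0.78916827]]), 't': array([-0.41074107,  0.20171579,  0.67728846])}
top {'fovy': 44.43475746617558, 'cx': 269.1853311120856, 'cy': 201.677978067956, 'R': array([[ 0.01679413, -0.99976556, -0.01366718],
       [-0.99706401, -0.01572428, -0.07494068],
       [ 0.07470821,  0.01488562, -0.99709433]]), 't': array([-0.13399491,  0.41949585,  1.05179663])}
```

View pics/top0.png

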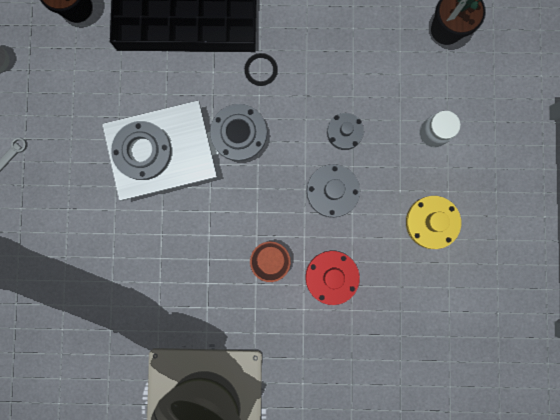

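View pics/side0.png

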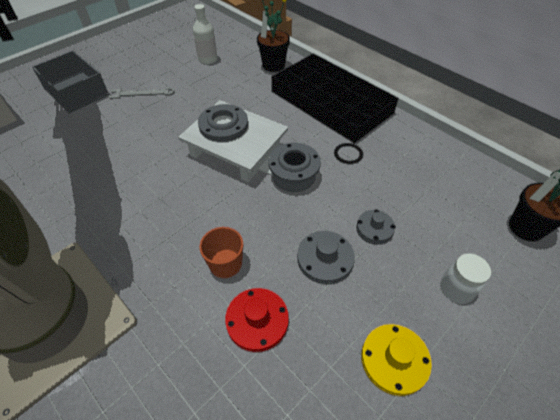

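The top view shows the ring (142,150) on the plank, the standpipe (238,131), a large grey cap (333,190), a small grey cap (346,130), and red (333,277) and yellow (434,222) decoys. The candidates for end_cap are grey (333,190), grey (346,130), red and yellow. The larger grey one fits, being uncoloured and about 54 px across. I'll measure and confirm in an enlarged crop.

```bash
cat > h.py <<'E'
import numpy as np, cv2
from station import sensors, optics, bot
from scipy.spatial.transform import Rotation as Ro
def ray(n,u,v,z):
    c=optics.get_calibration(n); f=210/np.tan(np.radians(c['fovy']/2)); R,t=c['R'],c['t']
    o=-R.T@t; d=R.T@np.array([(u-c['cx'])/f,(v-c['cy'])/f,1]); return o+d*(z-o[2])/d[2]
def proj(n,X):
    c=optics.get_calibration(n); f=210/np.tan(np.radians(c['fovy']/2)); x=c['R']@np.asarray(X)+c['t']
    return f*x[0]/x[2]+c['cx'],f*x[1]/x[2]+c['cy'],f/x[2]
def circ(n,im,u,v,z,d,param=12,s=4,w=45,drop=None):
    """circle of diameter d (m) at height z near pixel u,v (top view)"""
    r=proj(n,ray(n,u,v,z))[2]*d/2*s
    x0,y0=int(u-w),int(v-w)
    g=cv2.resize(cv2.cvtColor(im[y0:y0+2*w,x0:x0+2*w],cv2.COLOR_RGB2GRAY),None,fx=s,fy=s,interpolation=cv2.INTER_CUBIC)
    g=cv2.GaussianBlur(g,(0,0),2)
    c=cv2.HoughCircles(g,cv2.HOUGH_GRADIENT_ALT if 0 else cv2.HOUGH_GRADIENT,1,20,param1=60,param2=param,minRadius=int(r*.94),maxRadius=int(r*1.06)+1)
    if c is None: return None
    out=[]
    for cx,cy,rr in c[0][:2]:
        U,V=(cx+.5)/s-.5+x0,(cy+.5)/s-.5+y0
        out.append((np.round([U,V,rr/r],2),np.round(ray(n,U,V,z),4)))
    return out
E
python3 - <<'E'
from h import *
im=cv2.imread('pics/top0.png')[:,:,::-1].copy()
hsv=cv2.cvtColor(im,cv2.COLOR_RGB2HSV)
m=((hsv[:,:,2]>165)&(hsv[:,:,1]<40)).astype(np.uint8); m[:, 230:]=0;m[:90]=0
cs,_=cv2.findContours(m,0,2); c=max(cs,key=cv2.contourArea); hull=cv2.convexHull(c)
q=cv2.approxPolyDP(hull,6,True)[:,0]; print('corners',q.tolist())
P=np.array([ray('top',*p,.0615) for p in q]); print(P.round(4), np.linalg.norm(P-np.roll(P,-1,0),axis=1).round(4))
for nm,a in dict(ring_fl=(142,150,.0795,.116),ring_sp=(142,150,.0875,.066),ring_bore=(142,150,.0875,.05),
  st_fl=(238,131,.052,.116),st_bore=(238,131,.06,.05),st_sp=(238,131,.06,.066),cap_fl=(333,190,.018,.110),cap_hub=(333,190,.053,.04),sm_fl=(346,130,.018,.076),sm_hub=(346,130,.044,.026)).items():
    print(nm,circ('top',im,*a))
cv2.imwrite('pics/crop.png',cv2.resize(im[80:240,100:380,::-1],(798,456),interpolation=cv2.INTER_CUBIC))
E
```

```text
corners [[198, 101], [215, 176], [119, 199], [102, 125]]
[[ 0.6195  0.0192  0.0615]
 [ 0.4678 -0.0189  0.0615]
 [ 0.4188  0.1714  0.0615]
 [ 0.5677  0.2116  0.0615]] [0.1564 0.1966 0.1543 0.1993]
ring_fl [(array([140.  , 150.  ,   0.99]), array([0.5148, 0.1281, 0.0795])), (array([147.5 , 141.75,   1.  ]), array([0.5315, 0.1138, 0.0795]))]
ring_sp [(array([139.  , 149.25,   0.98]), array([0.5149, 0.1279, 0.0875])), (array([150.  , 159.5 ,   1.02]), array([0.495 , 0.1057, 0.0875]))]
ring_bore [(array([138.75, 148.75,   0.99]), array([0.5159, 0.1285, 0.0875])), (array([144.75, 150.5 ,   1.02]), array([0.5126, 0.1166, 0.0875]))]
st_fl [(array([237.75, 130.75,   0.99]), array([ 0.5618, -0.0616,  0.052 ])), (array([237.5 , 136.  ,   1.06]), array([ 0.5511, -0.0614,  0.052 ]))]
st_bore [(array([237.5 , 130.5 ,   0.99]), array([ 0.5606, -0.0618,  0.06  ])), (array([241.75, 127.5 ,   1.03]), array([ 0.5668, -0.0702,  0.06  ]))]
st_sp [(array([237.75, 131.  ,   0.98]), array([ 0.5596, -0.0623,  0.06  ])), (array([231.75, 142.25,   1.04]), array([ 0.5366, -0.0507,  0.06  ]))]
cap_fl [(array([333.  , 190.25,   0.97]), array([ 0.4472, -0.2588,  0.018 ]))]
cap_hub [(array([333.75, 189.25,   1.03]), array([ 0.4457, -0.2564,  0.053 ]))]
sm_fl [(array([344.5 , 131.75,   0.99]), array([ 0.5701, -0.2818,  0.018 ]))]
sm_hub [(array([345.75, 130.  ,   0.98]), array([ 0.5681, -0.2809,  0.044 ]))]
```

View pics/crop.png

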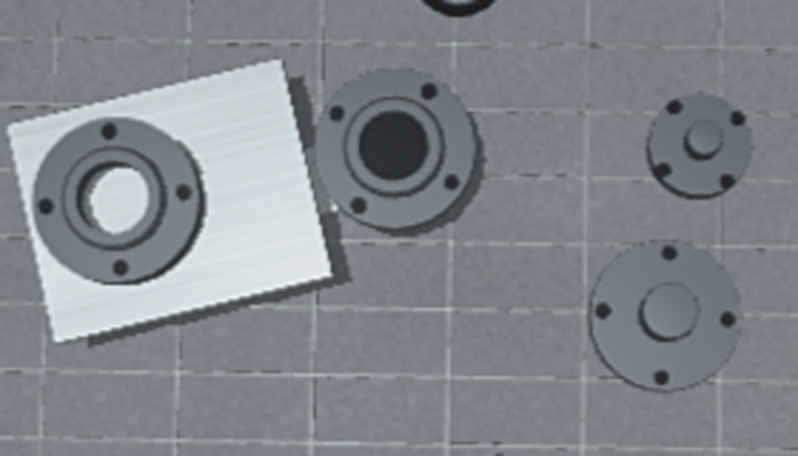

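The enlarged crop confirms that the large grey cap is at (333,190), 110 mm across, with the small cap above it at (345,130). The stand axis from the plank (0.560,-0.062) agrees with the circle fits, and the ring is at (0.515,0.128). Next I'll compute the first move.

```bash
cat >> h.py <<'E'
def shift(X,ydir=None):
    s=sensors.observe(); R=Ro.from_rotvec(s['tool_rot']).as_matrix()
    d=R.T@(np.asarray(X)-s['tcp_pos'])*1000; rv=np.zeros(3)
    if ydir is not None:
        y=np.r_[ydir,0]/np.linalg.norm(ydir)
        if y@R[:,1]<0: y=-y
        z=np.array([0,0,-1.]); T=np.c_[np.cross(y,z),y,z]; rv=np.degrees(Ro.from_matrix(R.T@T).as_rotvec())
    print('shift',d.round(1),'turn',rv.round(2)); return R
E
python3 -c "
from h import *
R=shift([.515,.128,.14],[-.255,.967]); print(R.round(3)); shift([.515,.128,.085])"
```

```text
shift [-407.1 -284.2   99.2] turn [-7.000e-02 -2.000e-02 -4.072e+01]
[[-0.899  0.437 -0.001]
 [ 0.437  0.899 -0.001]
 [-0.    -0.001 -1.   ]]
shift [-407.1 -284.1  154.2] turn [0. 0. 0.]
```

The rows are not in the units I measure in: shifts go in shares of 0.5 m and turns go in shares of 60 degrees. I convert before sending: -407 mm / 500 = -0.814, -284 mm / 500 = -0.568, -40.7 degrees / 60 = -0.6783.

Call:
play_rows:
  plan:
    - [[-0.814, -0.568, 0.14, 0, 0, -0.6783, 0.17], [-0.814, -0.568, 0.14, 0, 0, -0.6783, 0.17], [-0.814, -0.568, 0.14, 0, 0, -0.6783, 0.17], [-0.814, -0.568, 0.14, 0, 0, -0.6783, 0.17], [-0.814, -0.568, 0.14, 0, 0, -0.6783, 0.17], [-0.814, -0.568, 0.14, 0, 0, -0.6783, 0.17], [-0.814, -0.568, 0.14, 0, 0, -0.6783, 0.17], [-0.814, -0.568, 0.14, 0, 0, -0.6783, 0.17], [-0.814, -0.568, 0.14, 0, 0, -0.6783, 0.17], [-0.814, -0.568, 0.14, 0, 0, -0.6783, 0.17]]
  newtons: 20

```text
time_s: 1.1
tcp_pos: [0.5119, 0.1334, 0.1703]
tool_rot: [-0.404, 3.116, 0.0]
force: [1.3, 0.8, 0.3]
width: 0.203
gripper_force: 0.0
```

Call:
play_rows:
  plan:
    - [[0, 0, 0, 0, 0, 0, 0.12], [0, 0, 0, 0, 0, 0, 0.12], [0, 0, 0, 0, 0, 0, 0.12]]

```text
time_s: 1.4
tcp_pos: [0.511, 0.1364, 0.1705]
tool_rot: [0.406, -3.115, -0.001]
force: [-0.4, 1.3, 1.2]
width: 0.124
gripper_force: 0.0
```

```bash
python3 - <<'E'
from h import *
im=optics.snapshot('top'); cv2.imwrite('pics/t1.png',im[:,:,::-1])
R=shift([.515,.128,.085],[-.255,.967]); s=sensors.observe(); print(s['time_s'],s['tcp_pos'],s['width'],s['joint_positions'].round(2))
E
```

```text
shift [-1.7 -9.5 85.6] turn [ 0.03 -0.01  0.11]
1.45 [0.5109145  0.13670595 0.17058727] 0.12895870603476137 [-0.51  0.17  0.18  1.82 -0.03  1.16  1.51]
```

In the tool's units: 86 mm / 500 = 0.172, -9.5 mm / 500 = -0.019.

Call:
play_rows:
  plan:
    - [[-0.0034, -0.019, 0, 0, 0, 0, 0.05], [-0.0034, -0.019, 0.06, 0, 0, 0, 0.05], [-0.0034, -0.019, 0.1, 0, 0, 0, 0.05], [-0.0034, -0.019, 0.13, 0, 0, 0, 0.05], [-0.0034, -0.019, 0.16, 0, 0, 0, 0.05], [-0.0034, -0.019, 0.172, 0, 0, 0, 0.05], [-0.0034, -0.019, 0.172, 0, 0, 0, 0.05], [-0.0034, -0.019, 0.172, 0, 0, 0, 0.05]]

```text
time_s: 2.25
tcp_pos: [0.5159, 0.1268, 0.0853]
tool_rot: [-0.404, 3.115, 0.0]
force: [0.1, 0.2, -0.5]
width: 0.052
gripper_force: 0.0
```

```bash
python3 - <<'E'
from h import *
R=shift([.515,.128,.085],[-.255,.967]); s=sensors.observe(); print(s['time_s'],s['tcp_pos'],s['force'])
im=optics.snapshot('side'); cv2.imwrite('pics/s1.png',cv2.resize(im[70:220,150:400,::-1],(750,450)))
E
```

```text
shift [0.5 1.4 0.3] turn [0.01 0.05 0.  ]
2.25 [0.51587287 0.12675459 0.08530152] [ 0.08940073  0.17202257 -0.48861544]
```

View pics/s1.png

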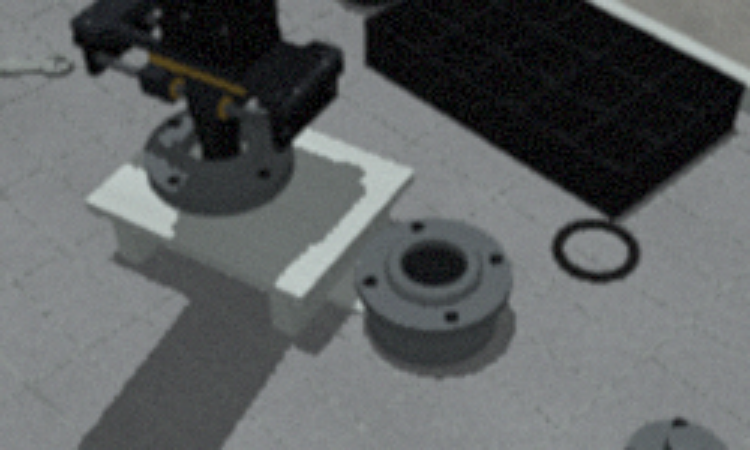

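The picture shows the fingers inside the ring's bore, with no contact force. I'll open them to a near-snug fit.

Call:
play_rows:
  plan:
    - [[0, 0, 0, 0, 0, 0, 0.16], [0, 0, 0, 0, 0, 0, 0.16], [0, 0, 0, 0, 0, 0, 0.2], [0, 0, 0, 0, 0, 0, 0.2], [0, 0, 0, 0, 0, 0, 0.2]]
  newtons: 10

```text
time_s: 2.8
tcp_pos: [0.5155, 0.1266, 0.0847]
tool_rot: [-0.403, 3.116, 0.0]
force: [-0.5, -0.2, -0.6]
width: 0.198
gripper_force: 0.0
```

```bash
python3 - <<'E'
from h import *
shift([.5605,-.0618,.085],[-.255,.967]); s=sensors.observe(); print(s['time_s'],s['tcp_pos'],s['force'],s['width'],s['gripper_force'])
E
```

```text
shift [   4.4 -193.6   -0.4] turn [ 0.01  0.   -0.02]
2.8 [0.51548496 0.12659455 0.08465783] [-0.47670058 -0.18945583 -0.62740171] 0.19840598976282342 0.0
```

In the tool's units: -175 mm / 500 = -0.35, 1.3 mm / 500 = 0.0026.

Call:
play_rows:
  plan:
    - [[0.0008, -0.04, 0, 0, 0, 0, 0.2], [0.0016, -0.08, 0, 0, 0, 0, 0.2], [0.0026, -0.12, 0, 0, 0, 0, 0.2], [0.0036, -0.16, 0, 0, 0, 0, 0.2], [0.0044, -0.2, 0, 0, 0, 0, 0.2], [0.0054, -0.24, 0, 0, 0, 0, 0.2], [0.0062, -0.28, 0, 0, 0, 0, 0.2], [0.0072, -0.32, 0, 0, 0, 0, 0.2], [0.0076, -0.34, 0, 0, 0, 0, 0.2], [0.008, -0.35, 0, 0, 0, 0, 0.2]]

```text
time_s: 3.8
tcp_pos: [0.5561, -0.0442, 0.0845]
tool_rot: [0.402, -3.115, -0.0]
force: [-0.5, 1.5, -0.0]
width: 0.2
gripper_force: 0.7
```

```bash
python3 - <<'E'
from h import *
shift([.5605,-.0618,.085],[-.255,.967]); s=sensors.observe(); print(s['time_s'],s['tcp_pos'],s['force'],s['width'],s['gripper_force'])
E
```

```text
shift [  0.2 -18.1  -0.5] turn [ 0.02 -0.02 -0.07]
3.8 [ 0.55613383 -0.04423269  0.08446561] [-0.46581562  1.5294578  -0.00213983] 0.19964340993364582 0.7393932946433779
```

In the tool's units: -19 mm / 500 = -0.038, -18 mm / 500 = -0.036.

Call:
play_rows:
  plan:
    - [[0.0004, -0.01, 0, 0, 0, 0, 0.2], [0.0004, -0.02, 0, 0, 0, 0, 0.2], [0.0004, -0.026, 0, 0, 0, 0, 0.2], [0.0004, -0.03, 0, 0, 0, 0, 0.2], [0.0004, -0.034, 0, 0, 0, 0, 0.2], [0.0004, -0.036, 0, 0, 0, 0, 0.2], [0.0004, -0.038, 0, 0, 0, 0, 0.2], [0.0004, -0.038, 0, 0, 0, 0, 0.2], [0.0004, -0.038, 0, 0, 0, 0, 0.2]]

```text
time_s: 4.7
tcp_pos: [0.561, -0.0623, 0.0848]
tool_rot: [-0.403, 3.115, -0.0]
force: [0.4, 0.4, -0.1]
width: 0.203
gripper_force: 0.0
```

```bash
python3 - <<'E'
from h import *
shift([.5605,-.0618,.085],[-.255,.967]); s=sensors.observe(); print(s['time_s'],s['tcp_pos'],s['force'],s['width'],s['gripper_force'])
im=optics.snapshot('side'); cv2.imwrite('pics/s2.png',cv2.resize(im[90:220,220:400,::-1],(720,520)))
E
```

```text
shift [ 0.4  0.6 -0.2] turn [-0.01  0.02 -0.02]
4.7 [ 0.56099032 -0.06226813  0.08477251] [ 0.43675544  0.41084398 -0.06361251] 0.20257127518454118 0.0
```

View pics/s2.png

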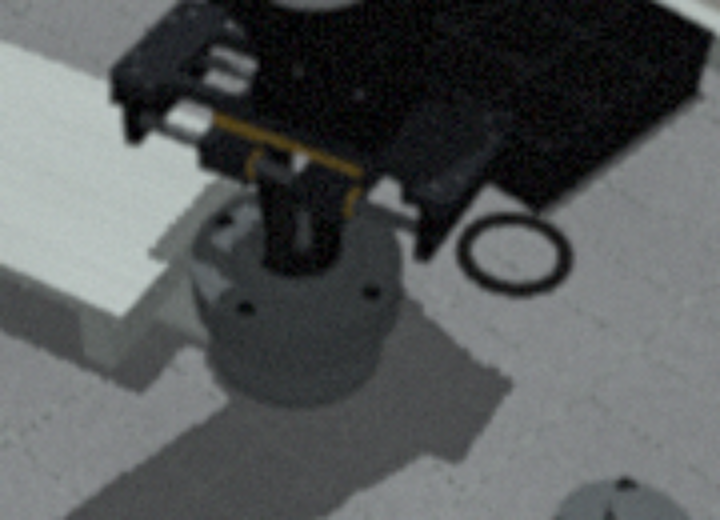

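The flange appears flush on the standpipe and the contact force has vanished. I'll narrow the fingers, lift clear and check from above.

In the tool's units: -150 mm / 500 = -0.3, -110 mm / 500 = -0.22.

Call:
play_rows:
  plan:
    - [[0, 0, 0, 0, 0, 0, 0.06], [0, 0, 0, 0, 0, 0, 0.06], [0, 0, 0, 0, 0, 0, 0.06], [0, 0, -0.06, 0, 0, 0, 0.06], [0, 0, -0.14, 0, 0, 0, 0.06], [0, 0, -0.22, 0, 0, 0, 0.06], [0, -0.1, -0.22, 0, 0, 0, 0.5], [0, -0.2, -0.22, 0, 0, 0, 1], [0, -0.3, -0.22, 0, 0, 0, 1], [0, -0.3, -0.22, 0, 0, 0, 1]]

```text
time_s: 5.75
tcp_pos: [0.598, -0.2155, 0.1944]
tool_rot: [0.39, -3.116, 0.007]
force: [-1.1, -0.7, -0.9]
width: 0.337
gripper_force: 0.0
```

```bash
python3 - <<'E'
from h import *
im=optics.snapshot('top'); cv2.imwrite('pics/t3.png',im[:,:,::-1]); s2=optics.snapshot('side'); cv2.imwrite('pics/s3r.png',s2[:,:,::-1])
a=cv2.resize(im[90:180,190:290,::-1],(400,360)); b=cv2.resize(s2[120:210,240:340,::-1],(400,360)); cv2.imwrite('pics/v3.png',np.hstack([a,b]))
for d,z in((.116,.070),(.066,.078),(.05,.078)): print(circ('top',im,238,131,z,d))
print([proj('side',[.5605,-.0618,z]) for z in (.070,.0795)])
shift([.4465,-.2575,.15],[-.255,.967]); shift([.4465,-.2575,.042]); s=sensors.observe(); print(s['time_s'],s['width'])
E
```

```text
None
[(array([237.  , 129.75,   1.02]), array([ 0.5582, -0.0622,  0.078 ]))]
[(array([236.5 , 129.25,   1.01]), array([ 0.5592, -0.0612,  0.078 ]))]
[(np.float64(294.16958693835807), np.float64(154.12106815725147), np.float64(460.67544735281314)), (np.float64(294.2991253671792), np.float64(150.92651304762458), np.float64(464.85557963340017))]
shift [159.6  -8.9  44.3] turn [-0.01 -0.05 -0.17]
shift [159.5  -8.9 152.3] turn [0. 0. 0.]
5.85 0.43074341334428673
```

View pics/v3.png

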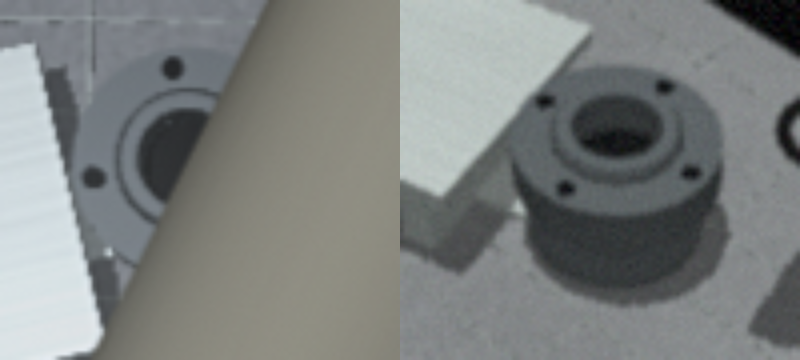

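Both views show the ring seated flush on the standpipe, lower than the plank. Next I'll move over the large cap.

In the tool's units: 159.6 mm / 500 = 0.3192, -8.9 mm / 500 = -0.0178, -0.1 degrees / 60 = -0.0017.

Call:
play_rows:
  plan:
    - [[0.1, -0.006, 0, 0, 0, -0.0017, 1], [0.2, -0.012, 0.03, 0, 0, -0.0017, 1], [0.3, -0.018, 0.08, 0, 0, -0.0017, 1], [0.3192, -0.0178, 0.104, 0, 0, -0.0017, 1], [0.3192, -0.0178, 0.104, 0, 0, -0.0017, 1], [0.3192, -0.0178, 0.104, 0, 0, -0.0017, 1], [0.3192, -0.0178, 0.104, 0, 0, -0.0017, 1]]

```text
time_s: 6.55
tcp_pos: [0.4488, -0.2553, 0.1435]
tool_rot: [-0.41, 3.113, -0.001]
force: [0.7, 0.2, 0.7]
width: 0.985
gripper_force: 0.0
```

```bash
python3 - <<'E'
from h import *
im=cv2.imread('pics/side0.png')
print([proj('side',[.4465,-.2575,z])[:2] for z in (.053,.018)])
g=im[220:290,285:370]
cv2.imwrite('pics/hub.png',cv2.resize(g,None,fx=7,fy=7,interpolation=cv2.INTER_CUBIC))
shift([.4465,-.2575,.042],[-.255,.967]); s=sensors.observe(); print(s['time_s'],s['tcp_pos'],s['width'])
E
```

```text
[(np.float64(326.35277754310175), np.float64(244.17921696051377)), (np.float64(324.61782807180185), np.float64(253.96326873926404))]
shift [  2.9  -1.4 101.5] turn [-0.04  0.09  0.23]
6.55 [ 0.44881265 -0.25534941  0.1434767 ] 0.9845159117113917
```

View pics/hub.png

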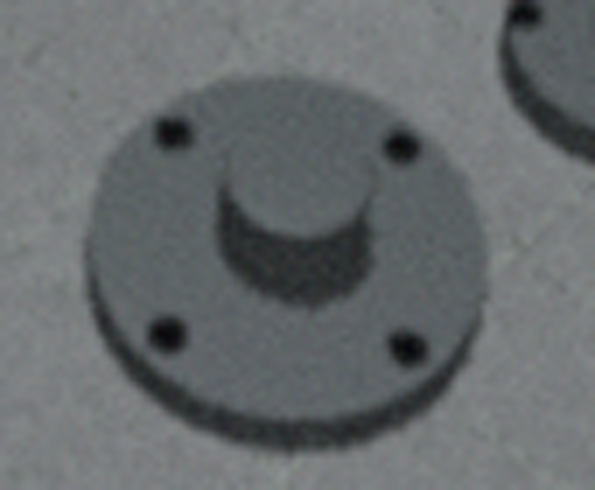

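The flange-top and bolt-hole centre is near crop (288,245), within about 1 px of the prediction. The side view favours (0.447,-0.2585), so I'll descend there.

In the tool's units: 101.5 mm / 500 = 0.203, -2.5 mm / 500 = -0.005, 0.2 degrees / 60 = 0.0033.

Call:
play_rows:
  plan:
    - [[0.005, -0.005, 0.04, 0, 0, 0.0033, 1], [0.005, -0.005, 0.1, 0, 0, 0.0033, 1], [0.005, -0.005, 0.15, 0, 0, 0.0033, 1], [0.005, -0.005, 0.184, 0, 0, 0.0033, 1], [0.005, -0.005, 0.2, 0, 0, 0.0033, 1], [0.005, -0.005, 0.203, 0, 0, 0.0033, 1], [0.005, -0.005, 0.203, 0, 0, 0.0033, 1], [0.005, -0.005, 0.203, 0, 0, 0.0033, 1]]

```text
time_s: 7.35
tcp_pos: [0.4461, -0.2597, 0.0421]
tool_rot: [-0.401, 3.114, -0.001]
force: [0.4, -0.4, 0.1]
width: 1.001
gripper_force: 0.0
```

Call:
play_rows:
  plan:
    - [[0, 0, 0, 0, 0, 0, 0.7], [0, 0, 0, 0, 0, 0, 0.5], [0, 0, 0, 0, 0, 0, 0.4], [0, 0, 0, 0, 0, 0, 0.3], [0, 0, 0, 0, 0, 0, 0.3], [0, 0, 0, 0, 0, 0, 0.3], [0, 0, 0, 0, 0, 0, 0.3], [0, 0, 0, 0, 0, 0, 0.3]]
  newtons: 30

```text
time_s: 8.15
tcp_pos: [0.4452, -0.2594, 0.0411]
tool_rot: [0.401, -3.116, -0.0]
force: [-0.6, 1.3, 0.8]
width: 0.451
gripper_force: 30.0
```

In the tool's units: -120 mm / 500 = -0.24, -115 mm / 500 = -0.23.

Call:
play_rows:
  plan:
    - [[0, 0, -0.02, 0, 0, 0, 0.3], [0, 0, -0.06, 0, 0, 0, 0.3], [0, 0, -0.12, 0, 0, 0, 0.3], [0, 0, -0.18, 0, 0, 0, 0.3], [0, 0, -0.23, 0, 0, 0, 0.3], [0, 0, -0.24, 0, 0, 0, 0.3], [0, 0, -0.24, 0, 0, 0, 0.3]]

```text
time_s: 8.85
tcp_pos: [0.4454, -0.2595, 0.1616]
tool_rot: [-0.401, 3.115, -0.0]
force: [0.4, -0.1, -4.1]
width: 0.449
gripper_force: 30.0
```

```bash
python3 - <<'E'
from h import *
s=sensors.observe(); print(s['time_s'],s['tcp_pos'],s['width'],s['force'])
shift([.560,-.0618,.16],[-.255,.967])
E
```

```text
8.85 [ 0.44541803 -0.25951416  0.16159027] 0.44860419312602823 [ 0.42652331 -0.10350058 -4.11557784]
shift [-160.9  162.3    1.7] turn [-0.03  0.07 -0.11]
```

In the tool's units: 162.3 mm / 500 = 0.3246, -160 mm / 500 = -0.32.

Call:
play_rows:
  plan:
    - [[-0.06, 0.06, 0, 0, 0, 0, 0.3], [-0.12, 0.12, 0, 0, 0, 0, 0.3], [-0.18, 0.18, 0, 0, 0, 0, 0.3], [-0.24, 0.24, 0, 0, 0, 0, 0.3], [-0.29, 0.292, 0, 0, 0, 0, 0.3], [-0.312, 0.316, 0.03, 0, 0, 0, 0.3], [-0.32, 0.3246, 0.05, 0, 0, 0, 0.3], [-0.32, 0.3246, 0.05, 0, 0, 0, 0.3], [-0.32, 0.3246, 0.05, 0, 0, 0, 0.3], [-0.32, 0.3246, 0.05, 0, 0, 0, 0.3]]

```text
time_s: 9.85
tcp_pos: [0.5586, -0.0638, 0.1364]
tool_rot: [-0.397, 3.116, -0.001]
force: [-0.5, 0.3, -2.7]
width: 0.453
gripper_force: 30.0
```

```bash
python3 - <<'E'
from h import *
s=sensors.observe(); print(s['time_s'],s['tcp_pos'],s['width'],s['force'])
shift([.560,-.0618,.112],[-.255,.967])
zc=s['tcp_pos'][2]-.0415
im=optics.snapshot('side')
v=im[80:220,220:400,::-1].copy(); v=cv2.resize(v,None,fx=4,fy=4,interpolation=cv2.INTER_CUBIC)
# expected outlines: cap flange bottom/top if centred on stand axis, ring top flange
for z,r,col in((zc,.055,(0,255,255)),(zc+.018,.055,(0,255,0)),(.052,.058,(0,0,255))):
    for a in np.arange(0,6.28,.26):
        p=proj('side',[.560+r*np.cos(a),-.0618+r*np.sin(a),z]); cv2.circle(v,(int((p[0]-220)*4+2),int((p[1]-80)*4+2)),1,col,-1)
cv2.imwrite('pics/s5.png',v)
E
```

```text
9.85 [ 0.55859187 -0.06380358  0.13644998] 0.4526741604066424 [-0.522378    0.26574484 -2.70309836]
shift [-1.9  1.6 24.4] turn [-0.03  0.01 -0.26]
```

View pics/s5.png

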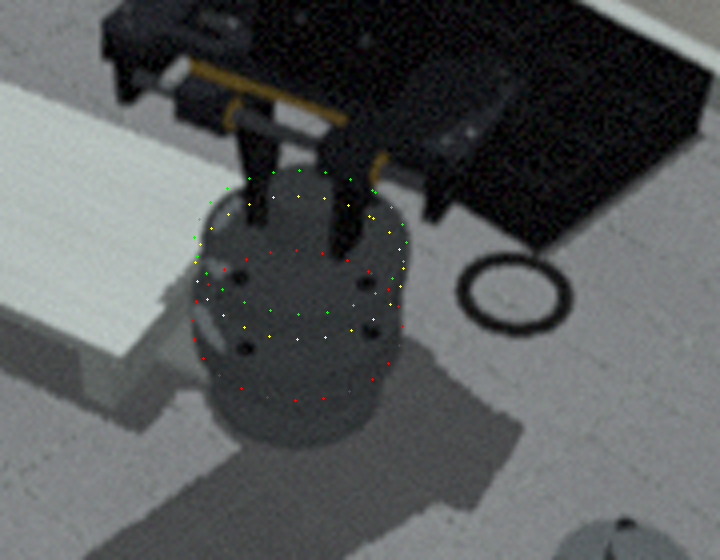

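The cap outline sits about 1 px right of where it would be if centred (205–410 in the crop against 194–407 expected). I'll nudge it and lower slowly.

In the tool's units: 20 mm / 500 = 0.04, 19 mm / 500 = 0.038.

Call:
play_rows:
  plan:
    - [[0.001, 0.004, 0.008, 0, 0, 0, 0.3], [0.001, 0.004, 0.016, 0, 0, 0, 0.3], [0.001, 0.004, 0.024, 0, 0, 0, 0.3], [0.001, 0.004, 0.03, 0, 0, 0, 0.3], [0.001, 0.004, 0.034, 0, 0, 0, 0.3], [0.001, 0.004, 0.036, 0, 0, 0, 0.3], [0.001, 0.004, 0.038, 0, 0, 0, 0.3], [0.001, 0.004, 0.04, 0, 0, 0, 0.3], [0.001, 0.004, 0.04, 0, 0, 0, 0.3]]

```text
time_s: 10.8
tcp_pos: [0.5579, -0.0601, 0.1161]
tool_rot: [-0.401, 3.116, 0.0]
force: [-0.9, -0.0, -3.5]
width: 0.452
gripper_force: 30.0
```

The cap is already about 3 mm below the ring's spigot tip with no contact force, so it has captured. I'll continue down.

In the tool's units: 4.5 mm / 500 = 0.009, 4 mm / 500 = 0.008.

Call:
play_rows:
  plan:
    - [[0, 0, 0.002, 0, 0, 0, 0.3], [0, 0, 0.004, 0, 0, 0, 0.3], [0, 0, 0.006, 0, 0, 0, 0.3], [0, 0, 0.008, 0, 0, 0, 0.3], [0, 0, 0.009, 0, 0, 0, 0.3], [0, 0, 0.009, 0, 0, 0, 0.3]]

```text
time_s: 11.4
tcp_pos: [0.5579, -0.0602, 0.1115]
tool_rot: [0.401, -3.116, -0.0]
force: [0.2, -0.1, -1.9]
width: 0.453
gripper_force: 30.0
```

In the tool's units: 1 mm / 500 = 0.002, 0.5 mm / 500 = 0.001.

Call:
play_rows:
  plan:
    - [[0, 0, 0.001, 0, 0, 0, 0.3], [0, 0, 0.002, 0, 0, 0, 0.3], [0, 0, 0.002, 0, 0, 0, 0.3]]

```text
time_s: 11.7
tcp_pos: [0.558, -0.0602, 0.1111]
tool_rot: [-0.401, 3.116, 0.0]
force: [-3.1, 0.3, 4.7]
width: 0.448
gripper_force: 30.0
```

The upward force shows the cap's face is home. I'll release it and retreat.

In the tool's units: 150 mm / 500 = 0.3, -120 mm / 500 = -0.24.

Call:
play_rows:
  plan:
    - [[0, 0, 0, 0, 0, 0, 0.55], [0, 0, 0, 0, 0, 0, 0.7], [0, 0, 0, 0, 0, 0, 0.85], [0, 0, 0, 0, 0, 0, 0.85], [0, 0, -0.04, 0, 0, 0, 0.85], [0, 0, -0.12, 0, 0, 0, 0.85], [0, 0, -0.2, 0, 0, 0, 0.85], [0, 0.1, -0.24, 0, 0, 0, 0.85], [0, 0.2, -0.24, 0, 0, 0, 0.85], [0, 0.3, -0.24, 0, 0, 0, 0.85]]

```text
time_s: 12.7
tcp_pos: [0.5207, 0.0829, 0.2317]
tool_rot: [-0.399, 3.114, 0.001]
force: [0.9, 0.9, -0.1]
width: 0.851
gripper_force: 0.0
```

```bash
python3 - <<'E'
from h import *
im=optics.snapshot('top'); s2=optics.snapshot('side')
a=cv2.resize(im[90:180,190:290,::-1],(400,360)); b=cv2.resize(s2[110:200,240:340,::-1],(400,360)); cv2.imwrite('pics/v6.png',np.hstack([a,b]))
for d,z in((.110,.088),(.04,.123)): print(circ('top',im,236,130,z,d))
s=sensors.observe(); print(s['time_s'],s['tcp_pos'],s['force'])
E
```

```text
[(array([235.75, 127.5 ,   0.98]), array([ 0.5605, -0.0604,  0.088 ])), (array([243.25, 135.25,   0.95]), array([ 0.5454, -0.0754,  0.088 ]))]
[(array([234.25, 123.25,   0.97]), array([ 0.5609, -0.0604,  0.123 ]))]
12.8 [0.51914493 0.08918986 0.23078007] [ 0.92756663 -0.10191742 -0.22519076]
```

View pics/v6.png

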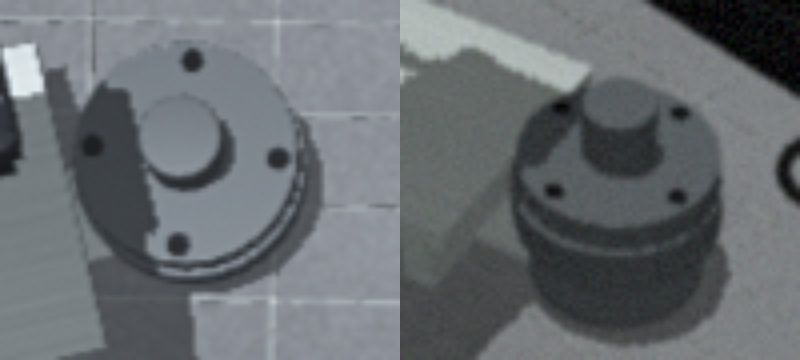

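The cap sits flush and centred on the ring, measured at (0.5605,-0.0604) at the right sizes, and the gripper is clear of it. I'll hand in.

```bash
python3 -c "
from station import bot; print(bot.close_job())"
```

```text
the job is handed in; nothing more can be done
None
```

I slid the ring along the plank until it seated on the standpipe, lowered the large end cap flush onto it, left the small cap alone, and handed in the job at about 12.8 s; no verdict came back, but both cameras showed the parts seated.

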